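Feed a drone battery down the tester chute and test it

ROBOT

A 6-joint arm with a two-finger parallel gripper is mounted at the origin on the work surface. World frame = base frame: x ahead of the robot, y to its left, z up, the work surface at z = 0. Lengths are in m, angles in rad, forces in N, time in s.
With the tool pointing down it reaches from about 0.325 to 0.775 m from the base axis. Payload 5.5 kg.
Tool frame: the origin (TCP) lies on the mounting face of the last link; the fingertips stand 173 mm ahead of it and the grasp point (between the pads) lies 155 mm ahead of it (bot.hold_point_z is the distance from the TCP to the grasp point, in m); y points along the fingers, x is the direction in which the jaws open and shut, and the axes are right-handed (so a half turn about y gives the same grasp; the last joint's range is limited). The gripper opens to 85 mm and grips with 20 to 120 N. Pads are 22 mm wide; open, the fingers measure 114 mm over their backs; the gripper's body (76 mm by 85 mm) begins 54 mm behind the grasp point. The pads swing forward as they close: fully open they stand 13 mm farther back than shut.
Start: joints at [1.1, 0.091, 1.231, -0, 1.82, -0.057], TCP at [0.241, 0.549, 0.405] pointing down, gripper open.
Joint ranges: [-2.87, 2.87], [-0.86, 2.18], [0.17, 2.46], [-1.51, 4.65], [0.06, 2.69], [-2.65, 2.65]. Speed limits (rad/s): [2.57, 2.57, 3.01, 3.14, 3.14, 3.14].

INTERFACE

Orientations are given as a rotation vector (axis times angle).
In Python, from station import bot gives the robot as it stands. The module is installed in compiled form; this text tells all that it offers.
- The arm moves only by the tool step_arm, never from a script. Its argument "motion" is a list of rows, each a list of 3 entries, a list of its own where there are three numbers: the turn, a rotation vector about the tool's x, y, z in rad, then the shift along the tool's x, y, z in m, then the finger opening in m, from 0 to 0.0854. A call has 1 to 10 rows; each row is the pose to reach, as a shift and turn from the pose commanded when the call began, along the tool's axes at that moment; what a row does not reach only later rows make up. A row lasts 1/12 s, in which the tool goes at most 41.7 mm and 7.16 degrees, less where a joint would pass 70% of its speed; a pose out of reach is approached as far as the arm can. A call with a gripper value outside its range is refused whole. The fingers move at their own pace and stop on an object; "newtons" is the grip in N (left out, the last holds). Time passes only in rows, so rows that repeat a pose let the fingers close. It gives the time, the measured TCP pose, the force and the opening at its end, in the units of the state.
- bot.get_obs(): the state, without advancing time (a new reading comes with each control period).
- bot.snapshot(name): name is "side" or "top"; returns a dict with "pixels" (480x640x3 uint8, blue, green, red), "mtx" (3x3 intrinsics, pixels), "k1" (the pictures are not rectified: a ray, as slopes to the right and down, at radius r is drawn at 1 + k1 r^2 times it, then the intrinsics apply), "R" (3x3) and "t" (3): a world point X has camera coordinates R X + t. Camera axes: x right, y down, z forward; pixel columns grow to the right and rows downward; lengths in m; the calibration is good to about 2 mm. A picture is of the moment at which its call begins. There is no depth.
- bot.job_done(): hands the job in, once; it reports no verdict.
The state is a dict: "time": time; "joint_pos": joint angles; "qvel": joint speeds; "joint_efforts": joint torques, N m; "tool_pos": TCP position; "eef_rot": TCP orientation; "ft_force": force on the tool from outside, world axes, zero at the start; "ft_torque": the same for the moment, N m; "grip_width": finger opening in m.
Only numpy, scipy, OpenCV 4.12 (cv2) and the standard library are available. Lean on these libraries where they do the work, as an engineer would, in place of code of your own. Each camera call takes 0.05 s, during which the arm holds its last target. There are 200 camera calls.

TASK

The big drone battery has stuck part-way down the sloped chute of the battery tester. Slide it gently down the chute, without lifting it out, until it rests squarely against the stop at the bottom, under the clear guard; then swing the tester's sprung lever all the way down to its stop and let it come back up, with the battery still against the stop. Leave the other things on the bench where they are.

Things in the scene. Friction and masses are not known exactly. Their poses are not given: they have to be found in the camera images.
- station: Battery tester: aluminium chute on grey feet, fixed. Origin: on the chute floor, mid-width, at the face of the stop, 41 mm above the table. x points down the chute (roughly to the robot's right, 15 degrees below level), y across it, away from the robot, z square to the floor. In mm: floor x -310 to 25, 74 wide between rails 6 thick, 14 high; stop = two dark steel blades 34 high at |y| 14 to 30, face x = 0.
- guard_edge (a point): Middle of the upper edge of the fixed clear guard, on its underside, 64 mm above the chute floor, axes as the station. The plate is 4 thick, 112 wide, runs 95 on down the chute. The seated battery's upper end is 25 mm inside this edge, so an upright tool cannot push it home: tilt 30 to 40 degrees from vertical, fingers pointing down the chute, to get under.
- crosshead (a point): Middle of the top of the grey press frame over the stop, axes as the station, 149 mm above the chute floor; frame 112 wide, from 45 mm above the stop to 25 below it, with a black probe head (pins 13 mm over the battery at rest) that the lever lowers to touch the battery's contacts. The lever's shaft, 14 thick, runs out to y = 100 at station x = -12, z = 112.
- battery: Big dark grey drone battery, 120 long x 62 wide x 45 high, 0.3 to 0.6 kg, flat in the chute and a little crooked. Origin: centre of its underside; x along its length down the chute (brass contacts near that end), z out of the chute floor. Against the stop its origin is 60 mm up the chute from the station's. It does not slide by itself and stays where left; 1 to 4 N pushes it.
- lever (a joint): Tester lever, on the tester's side away from the robot: 0 rad at rest (the arm pointing up the chute, rising 40 degrees above level), grows as its grip is swung down; rigid stop at 0.84 rad (then 8 degrees below level). A spring returns it to 0 when let go; about 6 N at the grip to start it and 10 N to hold it at the stop.
- lever_grip (a point): Middle of the lever's black grip bar, a round bar 20 thick and about 100 long (56 to station -y, 50 to +y of this point), level and parallel to the station's y; moves with the lever, 170 mm from the hinge line. The lever's steel arm (12 thick) joins the bar 40 mm to the -y side of this point.
- lever_hinge (a point): Point on the lever's hinge line (parallel to the station's y) level with the middle of the grip bar; fixed to the tester. The axes of this point are those of the station.
- screwdriver: Yellow-handled screwdriver, about 190 long, lying on the mat beside the chute, on the side away from the robot. Bystander.
- small_pack: Small white battery 72 x 36 x 24, on the mat past the lower end of the tester. Bystander.
- motor: Round steel drone motor, 42 across, 45 high, standing on the mat on the tester's far side, near the lever's pivot. Bystander.
- multimeter: Black multimeter 150 x 80 x 42 lying on the table, to the right. Bystander.
- tray: Grey divided parts tray 200 x 150 x 45, to the left. Bystander.
- mug: White mug, 80 across and 95 high, to the left. Bystander.

How it is judged:
By the outcome, as a careful person would: the job done as asked, in the order asked, and still so for the second after the job is handed in, with the robot touching nothing.
It also fails if it takes over 48 s, if anything falls off the work surface, if the arm or the gripper's body presses on something with over 40 N, if the wrist force passes 120 N, or if a joint passes its speed limit or range.

## Working session

There is one attempt and no reset: what is moved stays moved. The work goes in short steps, Python scripts to look and compute and a tool call to move; the robot and the scene stay as the last step left them, time stands still between calls to the robot, and variables do not carry over. Pictures are saved under pics/ and viewed, about 8 in all and at most 12, crops included, and the job is handed in when it is done.

Besides the shell and the picture viewer there is one more tool, called after "Emit:" as name([rows], argument=value, ...), one row to a line, values as JSON. step_arm: Moves the arm, as the interface text tells. Its arguments: {"type":"object","properties":{"motion":{"type":"array"},"newtons":{"type":"number"}},"required":["motion"]}

```bash
mkdir -p pics; python3 - <<'E'
from station import bot
import cv2,pickle,numpy as np
for n in("side","top"):
    s=bot.snapshot(n); cv2.imwrite(f"pics/{n}0.png",s["pixels"]); pickle.dump(s,open(f"{n}0.pkl","wb"))
    print(n,s["mtx"].tolist(),s["k1"],np.round(s["R"],3).tolist(),s["t"], -s["R"].T@s["t"])
o=bot.get_obs();print(o,bot.hold_point_z)
E
```

```text
side [[455.55275896821786, 0.0, 312.5351194077528], [0.0, 455.55275896821786, 241.29592011372455], [0.0, 0.0, 1.0]] -0.08609231691340685 [[0.984, -0.177, -0.007], [-0.135, -0.721, -0.68], [0.115, 0.67, -0.733]] [-0.53122487  0.19831807  1.30578455] [ 0.39913017 -0.82628146  1.08837368]
top [[581.4534828143948, 0.0, 322.28869693189966], [0.0, 581.4534828143948, 239.78839771821396], [0.0, 0.0, 1.0]] -0.07757380146173766 [[0.011, -1.0, -0.012], [-0.991, -0.009, -0.136], [0.136, 0.013, -0.991]] [-0.00697579  0.5873805   1.47284186] [ 0.38114258 -0.02068716  1.53903542]
{'time': 0.1, 'joint_pos': array([ 1.10031456e+00,  9.18219024e-02,  1.23181219e+00, -1.26997947e-05,
        1.81978917e+00, -5.66931200e-02]), 'qvel': array([ 0.00079395, -0.00154932, -0.00306939,  0.00031014,  0.00327071,
       -0.00084461]), 'joint_efforts': array([ 1.63609729e-03, -4.60215604e+01, -4.19218719e+01, -5.64032507e-05,
        1.06646752e-02,  2.00300644e-05]), 'tool_pos': array([0.24127421, 0.54941331, 0.40361431]), 'eef_rot': array([-1.3779507 , -0.89804716,  0.9006474 ]), 'ft_force': array([-0.66527904,  0.14764499, -0.29235738]), 'ft_torque': array([-0.00349292,  0.04218163, -0.02294374]), 'grip_width': 0.08515564196085744} 0.1547
```

View pics/side0.png

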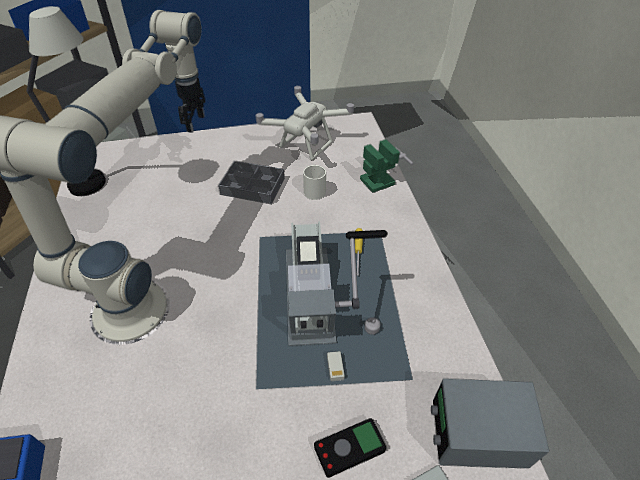

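View pics/top0.png

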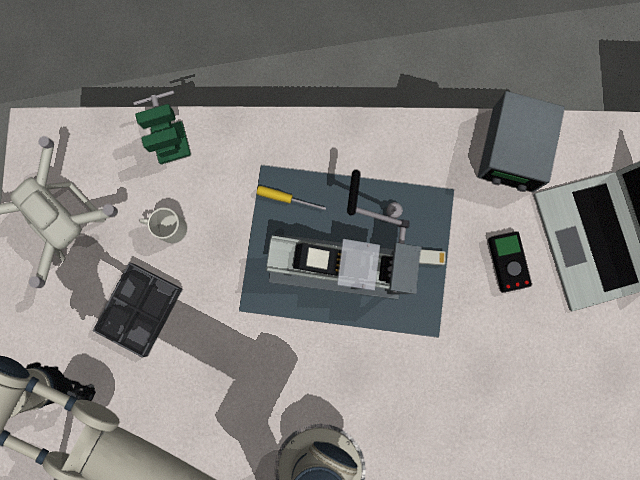

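The side view shows the chute at about (308,290) and the lever grip bar at (367,234). In the top view the battery is at about (318,258), the guard at (360,262), the frame at (404,268) and the grip at (354,192). Next I'll enlarge both.

```bash
python3 - <<'E'
import cv2
a=cv2.imread("pics/top0.png")[150:310,240:460]; cv2.imwrite("pics/topc.png",cv2.resize(a,(792,576),interpolation=cv2.INTER_CUBIC))
a=cv2.imread("pics/side0.png")[215:355,260:425]; cv2.imwrite("pics/sidec.png",cv2.resize(a,(660,560),interpolation=cv2.INTER_CUBIC))
E
```

```text
(no output)
```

View pics/topc.png

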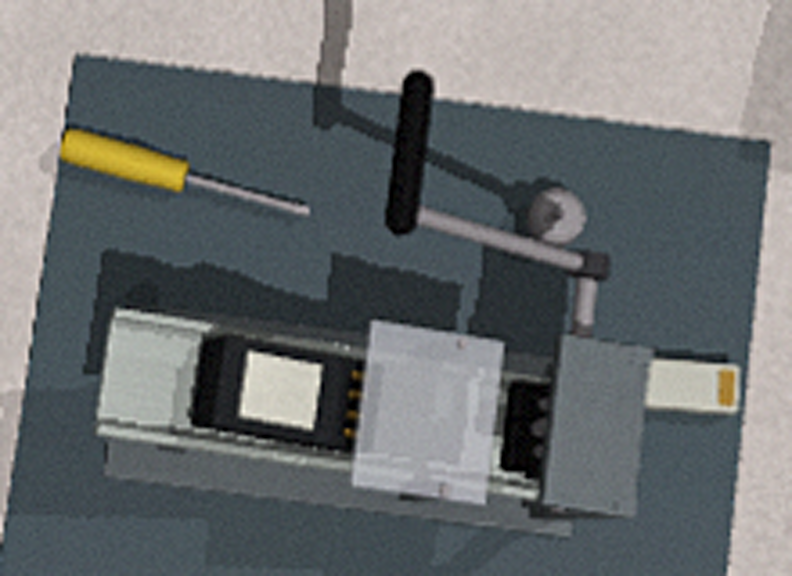

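View pics/sidec.png

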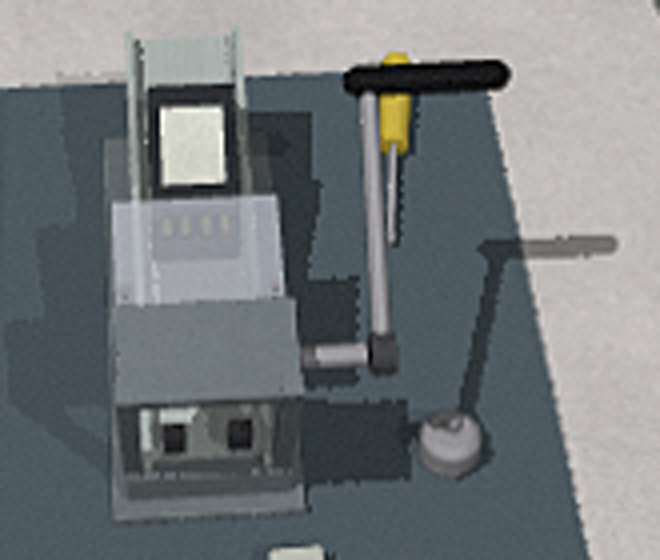

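```bash
cat > h.py <<'E'
import numpy as np,cv2,pickle
from scipy.optimize import least_squares
from scipy.spatial.transform import Rotation as Ro
T15=np.radians(15);c15,s15=np.cos(T15),np.sin(T15)
def ray(s,px):
    d=np.array([s["k1"],0,0,0])
    n=cv2.undistortPoints(np.array([[px]],float),s["mtx"],d)[0,0]
    R=np.array(s["R"]);return -R.T@s["t"],R.T@np.array([n[0],n[1],1])
def onz(s,px,z):
    C,d=ray(s,px);return C+d*(z-C[2])/d[2]
def onplane(s,px,P,n):
    C,d=ray(s,px);return C+d*((P-C)@n)/(d@n)
def tri(s1,p1,s2,p2):
    C1,d1=ray(s1,p1);C2,d2=ray(s2,p2)
    k=np.linalg.lstsq(np.c_[d1,-d2],C2-C1,rcond=None)[0]
    a,b=C1+k[0]*d1,C2+k[1]*d2;return (a+b)/2,np.linalg.norm(a-b)
def wz(p): return .041-p[0]*s15+p[2]*c15
def stR(yaw): # yaw of chute direction in world
    u=np.array([np.cos(yaw),np.sin(yaw),0]);v=np.array([-np.sin(yaw),np.cos(yaw),0]);k=np.array([0,0,1.])
    return np.c_[u*c15-k*s15, v, u*s15+k*c15]
E
python3 - <<'E'
from h import *
S={n:pickle.load(open(n+"0.pkl","rb")) for n in("side","top")}
tc=lambda x,y:("top",(240+x/3.6-.36,150+y/3.6-.36)); sc=lambda x,y:("side",(260+x/4-.4,215+y/4-.4))
D=[(tc(560,332),(-.045,.056,.149)),(tc(652,347),(.025,.056,.149)),(tc(635,517),(.025,-.056,.149)),(tc(541,508),(-.045,-.056,.149)),
(tc(371,320),(-.145,.056,.068)),(tc(353,487),(-.145,-.056,.068)),(sc(112,303),(-.045,-.056,.149)),(sc(293,298),(-.045,.056,.149)),
(sc(303,398),(.025,.056,.149)),(sc(118,403),(.025,-.056,.149)),(sc(111,200),(-.145,-.056,.068)),(sc(276,196),(-.145,.056,.068)),(tc(115,310),(-.31,.043,.014)),(tc(98,433),(-.31,-.043,.014))]
W=[onz(S[a[0]],a[1],wz(p)) for a,p in D]
f=lambda q:np.concatenate([(stR(q[2])@np.array(p)+[q[0],q[1],.041]-w)[:2] for (a,p),w in zip(D,W)])
r=least_squares(f,[.4,-.1,-1.6],loss="soft_l1",f_scale=.003);q=r.x
print(q,np.degrees(q[2]));print(np.round(f(q).reshape(-1,2)*1000,1).tolist())
np.save("st.npy",q)
R=stR(q[2]);O=np.array([q[0],q[1],.041]);st=lambda P:np.round(R.T@(P-O)*1000,1)
for nm,z,pts in(("battop",.045,[("TLlabel",tc(246,350)),("label",tc(322,362)),("label",tc(316,430)),("label",tc(239,418)),("up+y",tc(203,336)),("up-y",tc(193,425)),("s up-y",sc(150,87)),("s up+y",sc(234,88)),("s dn+y",sc(240,258)),("s dn-y",sc(155,258))]),):
    for l,(n,px) in pts: print(l,st(onplane(S[n],px,O+R[:,2]*z,R[:,2])))
for a,b in((tc(417,80),sc(500,74)),(tc(402,225),sc(354,80)),(tc(597,264),sc(384,352))):
    P,e=tri(S[a[0]],a[1],S[b[0]],b[1]);print(P,e,st(P))
E
```

```text
[ 0.5061293  -0.16798829 -1.68859596] -96.74942198802916
[[-0.3, 3.2], [-1.3, -1.6], [-1.3, -0.6], [2.2, 3.6], [-0.5, -1.2], [0.6, 0.7], [0.3, 3.6], [2.6, 6.8], [0.8, -0.0], [-1.8, -3.4], [-0.5, -4.5], [0.5, -0.7], [0.4, -1.1], [-1.2, -0.6]]
TLlabel [-223.8   25.7   45. ]
label [-170.5   25.8   45. ]
label [-168.6  -20.5   45. ]
label [-222.4  -20.3   45. ]
up+y [-254.3   30.5   45. ]
up-y [-252.8  -29.6   45. ]
s up-y [-246.5  -25.9   45. ]
s up+y [-242.4   33.7   45. ]
s dn+y [-111.4   29.2   45. ]
s dn-y [-114.6  -28.3   45. ]
[ 0.71210512 -0.07702825  0.26243983] 2.8195848979021724e-05 [-167.9  193.9  184.2]
[ 0.6194773  -0.06788427  0.2652913 ] 0.0006236616417090051 [-166.9  100.8  187.5]
[ 0.61305046 -0.20186669  0.16144605] 0.0006240080544068494 [-10.8 110.2 121.8]
```

```bash
cat >> h.py <<'E'
q=np.load("st.npy");SR=stR(q[2]);SO=np.array([q[0],q[1],.041])
def w2s(P): return SR.T@(np.asarray(P)-SO)
def s2w(p): return SO+SR@np.asarray(p)
def toolR(tilt,xs=1): # tilt rad from vertical toward down-chute; tool x along xs*station y
    u=np.array([np.cos(q[2]),np.sin(q[2]),0]);z=u*np.sin(tilt)-np.array([0,0,np.cos(tilt)]);x=xs*SR[:,1]
    return np.c_[x,np.cross(z,x),z]
def rel(o,tip,Rt,L=.173):
    R0=Ro.from_rotvec(o["eef_rot"]).as_matrix();tcp=np.asarray(tip)-L*Rt[:,2]
    return Ro.from_matrix(R0.T@Rt).as_rotvec().round(3).tolist(),(R0.T@(tcp-o["tool_pos"])).round(4).tolist(),tcp.round(3)
def where(o,L=.173):
    R0=Ro.from_rotvec(o["eef_rot"]).as_matrix();t=o["tool_pos"]+L*R0[:,2]
    print("t",round(o["time"],2),"tip st mm",(w2s(t)*1000).round(1),"axis st",(SR.T@R0[:,2]).round(3),"F st",(SR.T@o["ft_force"]).round(1),"q",o["joint_pos"].round(2),"w",round(o["grip_width"],4))
E
python3 - <<'E'
from h import *
from station import bot
o=bot.get_obs();where(o);print(Ro.from_rotvec(o["eef_rot"]).as_matrix().round(2))
for xs in(1,-1): print(rel(o,s2w([-.285,0,.11]),toolR(np.radians(35),xs)))
E
```

```text
t 0.1 tip st mm [-800.7 -512.8  160.9] axis st [-0.282 -0.957 -0.075] F st [ 0.  -0.7 -0.3] q [ 1.1   0.09  1.23 -0.    1.82 -0.06] w 0.0852
[[ 0.4  -0.   -0.92]
 [ 0.92 -0.    0.4 ]
 [-0.   -1.    0.  ]]
([-1.827, 0.706, 1.352], [-0.2193, 0.0412, -0.43], array([0.547, 0.176, 0.363]))
([-0.658, -1.703, -0.888], [-0.2193, 0.0412, -0.43], array([0.547, 0.176, 0.363]))
```

```bash
sed -i 's/return np.c_\[x,np.cross(z,x),z\]/return np.c_[x,z,np.cross(x,z)]/; s/L\*Rt\[:,2\]/L*Rt[:,1]/; s/L\*R0\[:,2\]/L*R0[:,1]/; s/SR.T@R0\[:,2\]/SR.T@R0[:,1]/' h.py
python3 - <<'E'
from h import *
from station import bot
o=bot.get_obs();where(o)
for xs in(1,-1): print(rel(o,s2w([-.285,0,.11]),toolR(np.radians(35),xs)))
E
```

```text
t 0.1 tip st mm [-706.9 -347.4    6.9] axis st [ 0.26  -0.001 -0.965] F st [ 0.  -0.7 -0.3] q [ 1.1   0.09  1.23 -0.    1.82 -0.06] w 0.0852
([-0.524, 1.233, 0.387], [-0.2193, 0.0412, -0.43], array([0.547, 0.176, 0.363]))
([0.419, -1.801, 0.567], [-0.2193, 0.0412, -0.43], array([0.547, 0.176, 0.363]))
```

Emit:
step_arm([
  [[-0.052, 0.123, 0.039], [-0.022, 0.004, -0.043], 0.02],
  [[-0.105, 0.247, 0.077], [-0.044, 0.008, -0.086], 0.02],
  [[-0.157, 0.37, 0.116], [-0.066, 0.012, -0.129], 0.02],
  [[-0.21, 0.493, 0.155], [-0.088, 0.016, -0.172], 0.02],
  [[-0.262, 0.617, 0.194], [-0.11, 0.02, -0.215], 0.02],
  [[-0.314, 0.74, 0.232], [-0.132, 0.025, -0.258], 0.02],
  [[-0.367, 0.863, 0.271], [-0.154, 0.029, -0.301], 0.02],
  [[-0.419, 0.986, 0.31], [-0.175, 0.033, -0.344], 0.02],
  [[-0.472, 1.11, 0.348], [-0.197, 0.037, -0.387], 0.02],
  [[-0.524, 1.233, 0.387], [-0.219, 0.041, -0.43], 0.02],
])

```text
time: 0.93
tool_pos: [0.505, 0.2263, 0.3688]
eef_rot: [-2.126, 0.014, 0.041]
ft_force: [-0.4, 0.4, -0.4]
grip_width: 0.0197
```

```bash
python3 - <<'E'
from h import *
from station import bot
o=bot.get_obs();where(o)
print(rel(o,s2w([-.285,0,.11]),toolR(np.radians(35))))
print(rel(o,s2w([-.280,0,.014]),toolR(np.radians(35))))
E
```

```text
t 0.93 tip st mm [-336.9  -41.3   97. ] axis st [ 0.729  0.036 -0.684] F st [-0.2 -0.4 -0.5] q [ 0.5   0.08  1.35 -0.51  1.97  0.34] w 0.0197
([-0.053, 0.123, 0.039], [0.0417, 0.0308, -0.0408], array([0.547, 0.176, 0.363]))
([-0.053, 0.123, 0.039], [0.0474, 0.1001, 0.0255], array([0.549, 0.196, 0.269]))
```

Emit:
step_arm([
  [[0, 0, 0], [0, 0, 0], 0.02],
  [[0, 0, 0], [0, 0, 0], 0.02],
  [[0, 0, 0], [0, 0, 0], 0.02],
])

```text
time: 1.18
tool_pos: [0.5042, 0.228, 0.3687]
eef_rot: [-2.123, 0.01, 0.046]
ft_force: [-0.5, 0.1, -0.4]
grip_width: 0.02
```

```bash
cat > p.py <<'E'
from h import *
from station import bot
import sys
# usage: p.py tilt x y z ...  (station mm targets for the tip)
o=bot.get_obs();where(o);a=[float(v) for v in sys.argv[1:]]
for i in range(1,len(a),3): print(rel(o,s2w(np.array(a[i:i+3])/1000),toolR(np.radians(a[0]))))
E
python3 p.py 35 -285 0 110 -280 0 14
```

```text
t 1.18 tip st mm [-338.7  -42.2   96.2] axis st [ 0.727  0.036 -0.686] F st [ 0.1 -0.5 -0.4] q [ 0.5   0.08  1.35 -0.51  1.97  0.34] w 0.02
([-0.056, 0.128, 0.04], [0.0422, 0.0315, -0.0426], array([0.547, 0.176, 0.363]))
([-0.056, 0.128, 0.04], [0.0482, 0.101, 0.0235], array([0.549, 0.196, 0.269]))
```

Emit:
step_arm([
  [[-0.028, 0.064, 0.02], [0.021, 0.016, -0.021], 0.02],
  [[-0.056, 0.128, 0.04], [0.042, 0.032, -0.043], 0.02],
  [[-0.056, 0.128, 0.04], [0.042, 0.032, -0.043], 0.02],
  [[-0.056, 0.128, 0.04], [0.042, 0.032, -0.043], 0.02],
])

```text
time: 1.52
tool_pos: [0.5465, 0.1754, 0.3628]
eef_rot: [-2.178, 0.128, -0.067]
ft_force: [-0.0, -0.0, -0.3]
grip_width: 0.0197
```

```bash
python3 p.py 35 -282 0 50 -282 0 14; python3 - <<'E'
from station import bot
import cv2,numpy as np
a=bot.snapshot("top")["pixels"][140:320,210:450];b=bot.snapshot("side")["pixels"][140:360,240:440]
a=cv2.resize(a,(400,300),interpolation=3);b=cv2.resize(b,(400,440),interpolation=3)
c=np.zeros((440,800,3),np.uint8);c[:300,:400]=a;c[:,400:]=b;cv2.imwrite("pics/m1.png",c)
E
```

```text
t 1.52 tip st mm [-2.847e+02 -2.000e-01  1.101e+02] axis st [ 0.766  0.    -0.643] F st [ 0.1 -0.  -0.3] q [ 0.4   0.14  1.3  -0.57  1.96  0.36] w 0.0197
([-0.0, 0.0, 0.0], [0.0002, 0.0407, 0.0443], array([0.548, 0.188, 0.304]))
([-0.0, 0.0, 0.0], [0.0002, 0.0639, 0.0719], array([0.549, 0.197, 0.269]))
```

View pics/m1.png

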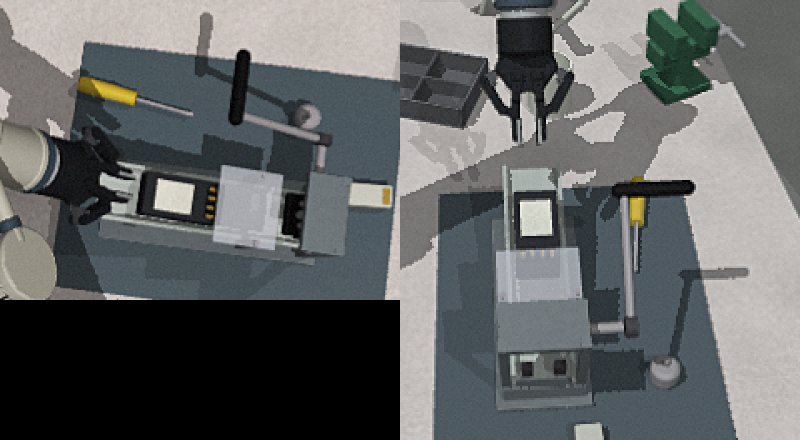

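The gripper is lined up over the chute's upper end. In the top view its tips are at about (125,165) and (125,203), and in the side view they are just above the chute. The battery hasn't moved, so I'll descend behind it.

Emit:
step_arm([
  [[0, 0, 0], [0, 0.016, 0.018], 0.02],
  [[0, 0, 0], [0, 0.032, 0.036], 0.02],
  [[0, 0, 0], [0, 0.044, 0.05], 0.02],
  [[0, 0, 0], [0, 0.054, 0.061], 0.02],
  [[0, 0, 0], [0, 0.064, 0.072], 0.02],
  [[0, 0, 0], [0, 0.064, 0.072], 0.02],
])

```text
time: 2.12
tool_pos: [0.5485, 0.1981, 0.2657]
eef_rot: [-2.181, 0.129, -0.062]
ft_force: [0.1, 0.3, -1.3]
grip_width: 0.0206
```

```bash
python3 p.py 35 -265 0 14 -165 0 14
```

```text
t 2.12 tip st mm [-281.4   -1.3   10.7] axis st [ 0.767 -0.002 -0.641] F st [ 0.1  0.1 -1.4] q [ 0.43  0.21  1.4  -0.53  1.84  0.48] w 0.0206
([0.002, 0.004, -0.002], [0.0009, 0.0105, -0.0134], array([0.547, 0.181, 0.265]))
([0.002, 0.004, -0.002], [0.0008, 0.0872, -0.0775], array([0.536, 0.085, 0.239]))
```

Emit:
step_arm([
  [[0, 0.003, 0], [0.001, 0.001, -0.005], 0.02],
  [[0, 0.003, 0], [0.001, 0.004, -0.007], 0.02],
  [[0, 0.003, 0], [0.001, 0.007, -0.01], 0.02],
  [[0, 0.003, 0], [0.001, 0.01, -0.013], 0.02],
  [[0, 0.003, 0], [0.001, 0.013, -0.015], 0.02],
  [[0, 0.003, 0], [0.001, 0.016, -0.018], 0.02],
  [[0, 0.003, 0], [0.001, 0.019, -0.02], 0.02],
  [[0, 0.003, 0], [0.001, 0.022, -0.023], 0.02],
  [[0, 0.003, 0], [0.001, 0.025, -0.025], 0.02],
  [[0, 0.003, 0], [0.001, 0.028, -0.028], 0.02],
])

```text
time: 2.95
tool_pos: [0.5457, 0.1582, 0.2627]
eef_rot: [-2.178, 0.129, -0.072]
ft_force: [0.1, 0.6, -0.0]
grip_width: 0.0203
```

```bash
python3 p.py 35 -165 0 14
```

```text
t 2.95 tip st mm [-242.3    1.2   17.9] axis st [ 0.766  0.002 -0.643] F st [-0.5  0.  -0.2] q [ 0.37  0.16  1.47 -0.55  1.8   0.44] w 0.0203
([-0.0, -0.004, 0.002], [-0.0009, 0.0617, -0.0467], array([0.536, 0.085, 0.239]))
```

Emit:
step_arm([
  [[0, -0.004, 0], [0, 0.004, 0.001], 0.02],
  [[0, -0.004, 0], [-0.001, 0.008, -0.001], 0.02],
  [[0, -0.004, 0], [-0.001, 0.012, -0.005], 0.02],
  [[0, -0.004, 0], [-0.001, 0.016, -0.008], 0.02],
  [[0, -0.004, 0], [-0.001, 0.02, -0.011], 0.02],
  [[0, -0.004, 0], [-0.001, 0.024, -0.014], 0.02],
  [[0, -0.004, 0], [-0.001, 0.027, -0.017], 0.02],
  [[0, -0.004, 0], [-0.001, 0.03, -0.019], 0.02],
])

```text
time: 3.62
tool_pos: [0.5408, 0.1254, 0.2488]
eef_rot: [-2.179, 0.128, -0.067]
ft_force: [1.0, 2.1, 4.3]
grip_width: 0.0201
```

```bash
python3 p.py 35 -165 0 13 -127 0 13; python3 - <<'E'
from station import bot
import cv2,numpy as np
a=bot.snapshot("top")["pixels"][190:310,240:440];b=bot.snapshot("side")["pixels"][190:340,270:390]
a=cv2.resize(a,(400,240),interpolation=3);b=cv2.resize(b,(400,500),interpolation=3)
c=np.zeros((500,800,3),np.uint8);c[:240,:400]=a;c[:,400:]=b;cv2.imwrite("pics/m2.png",c)
E
```

```text
t 3.62 tip st mm [-206.6    0.    13.1] axis st [ 0.766  0.001 -0.643] F st [-3.3  0.7  3.5] q [ 0.32  0.12  1.53 -0.56  1.75  0.41] w 0.0201
([0.0, 0.0, 0.001], [0.0001, 0.0319, -0.0267], array([0.536, 0.085, 0.238]))
([0.0, 0.0, 0.001], [0.0, 0.061, -0.0511], array([0.532, 0.049, 0.228]))
```

View pics/m2.png

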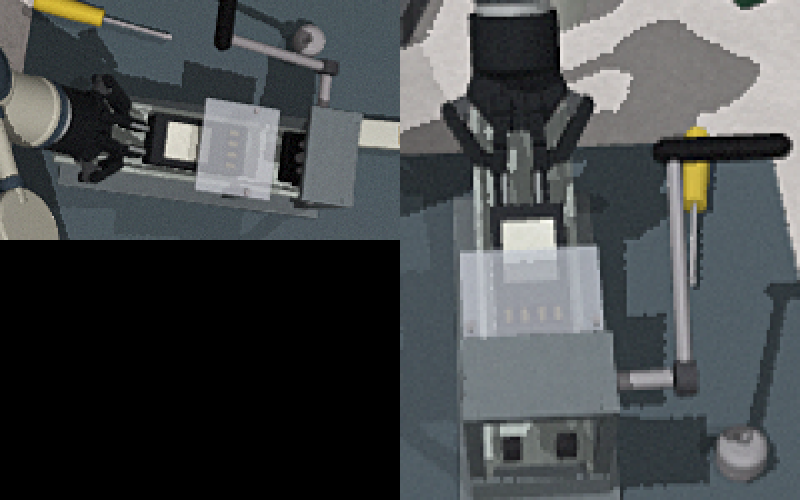

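The battery slides and stays square, with its upper edge at the fingertips, about (147,140) in the top view. I'll keep pushing.

Emit:
step_arm([
  [[0, 0, 0], [0, 0.004, -0.003], 0.02],
  [[0, 0, 0], [0, 0.008, -0.007], 0.02],
  [[0, 0, 0], [0, 0.012, -0.01], 0.02],
  [[0, 0, 0], [0, 0.016, -0.013], 0.02],
  [[0, 0, 0], [0, 0.02, -0.017], 0.02],
  [[0, 0, 0], [0, 0.024, -0.02], 0.02],
  [[0, 0, 0], [0, 0.028, -0.023], 0.02],
  [[0, 0, 0], [0, 0.032, -0.027], 0.02],
  [[0, 0, 0], [0, 0.036, -0.03], 0.02],
  [[0, 0, 0], [0, 0.04, -0.034], 0.02],
])

```text
time: 4.55
tool_pos: [0.5348, 0.0751, 0.2353]
eef_rot: [-2.179, 0.127, -0.067]
ft_force: [0.8, 0.9, -0.6]
grip_width: 0.0201
```

```bash
python3 p.py 35 -140 0 13 -127 0 13
```

```text
t 4.55 tip st mm [-1.542e+02  1.000e-01  1.320e+01] axis st [ 0.766  0.001 -0.643] F st [-0.8  0.7 -0.8] q [ 0.24  0.07  1.61 -0.57  1.68  0.36] w 0.0201
([0.0, 0.001, 0.001], [0.0001, 0.011, -0.009], array([0.533, 0.062, 0.232]))
([0.0, 0.001, 0.001], [0.0001, 0.0209, -0.0173], array([0.532, 0.049, 0.228]))
```

Emit:
step_arm([
  [[0, 0, 0], [0, 0.002, -0.002], 0.02],
  [[0, 0, 0], [0, 0.004, -0.003], 0.02],
  [[0, 0, 0], [0, 0.006, -0.005], 0.02],
  [[0, 0, 0], [0, 0.008, -0.007], 0.02],
  [[0, 0, 0], [0, 0.01, -0.008], 0.02],
  [[0, 0, 0], [0, 0.012, -0.01], 0.02],
  [[0, 0, 0], [0, 0.014, -0.012], 0.02],
])

```text
time: 5.13
tool_pos: [0.5328, 0.0576, 0.2308]
eef_rot: [-2.179, 0.127, -0.067]
ft_force: [0.3, 1.2, -0.5]
grip_width: 0.02
```

```bash
python3 p.py 35 -127 0 13
```

```text
t 5.13 tip st mm [-1.36e+02  1.00e-01  1.33e+01] axis st [ 0.766  0.001 -0.643] F st [-1.   0.2 -0.8] q [ 0.21  0.06  1.63 -0.58  1.66  0.34] w 0.02
([0.0, 0.001, 0.001], [0.0, 0.0071, -0.0056], array([0.532, 0.049, 0.228]))
```

Emit:
step_arm([
  [[0, 0, 0], [0, 0.001, -0.001], 0.02],
  [[0, 0, 0], [0, 0.002, -0.002], 0.02],
  [[0, 0, 0], [0, 0.003, -0.0025], 0.02],
  [[0, 0, 0], [0, 0.004, -0.0033], 0.02],
  [[0, 0, 0], [0, 0.005, -0.0042], 0.02],
])

```text
time: 5.55
tool_pos: [0.5321, 0.0515, 0.2294]
eef_rot: [-2.179, 0.127, -0.067]
ft_force: [0.3, 1.9, 0.1]
grip_width: 0.0202
```

```bash
python3 p.py 35 -127 0 13
```

```text
t 5.55 tip st mm [-129.7    0.2   13.6] axis st [ 0.766  0.001 -0.643] F st [-1.9  0.  -0.4] q [ 0.2   0.05  1.64 -0.58  1.65  0.33] w 0.0202
([0.0, 0.0, 0.001], [-0.0, 0.0024, -0.0013], array([0.532, 0.049, 0.228]))
```

Emit:
step_arm([
  [[0, 0, 0], [0, 0.0012, -0.0005], 0.02],
  [[0, 0, 0], [0, 0.0022, -0.0013], 0.02],
  [[0, 0, 0], [0, 0.0032, -0.0021], 0.02],
  [[0, 0, 0], [0, 0.0042, -0.003], 0.02],
])

```text
time: 5.88
tool_pos: [0.5318, 0.048, 0.2289]
eef_rot: [-2.175, 0.125, -0.069]
ft_force: [-1.1, 16.5, 8.6]
grip_width: 0.0197
```

```bash
python3 p.py 35 -127 0 13
```

```text
t 5.88 tip st mm [-126.6    0.7   13.5] axis st [ 0.764  0.003 -0.646] F st [-18.   -3.1   4.1] q [ 0.2   0.05  1.64 -0.58  1.64  0.33] w 0.0197
([-0.004, 0.0, 0.003], [-0.0002, 0.0, 0.0013], array([0.532, 0.049, 0.228]))
```

The contact force rose to 18 N right at the predicted seat. I'll back off and check.

Emit:
step_arm([
  [[0, 0, 0], [0, -0.002, 0.0015], 0.02],
  [[0, 0, 0], [0, -0.008, 0.006], 0.02],
  [[0, 0, 0], [0, -0.023, 0.019], 0.02],
  [[0, 0, 0], [0, -0.04, 0.033], 0.02],
  [[0, 0, 0], [0, -0.062, 0.052], 0.02],
  [[0, 0, 0], [0, -0.087, 0.061], 0.02],
  [[0, 0, 0], [0, -0.115, 0.051], 0.02],
  [[0, 0, 0], [0, -0.145, 0.03], 0.02],
  [[0, 0, 0], [0, -0.17, 0.01], 0.02],
  [[0, 0, 0], [0, -0.17, 0.01], 0.02],
])

```text
time: 6.72
tool_pos: [0.544, 0.1518, 0.3692]
eef_rot: [-2.176, 0.122, -0.079]
ft_force: [0.8, -0.2, 1.1]
grip_width: 0.02
```

```bash
python3 p.py 0 -180 150 250; python3 - <<'E'
from station import bot
import cv2,numpy as np,pickle
s={n:bot.snapshot(n) for n in("top","side")}
for n in s: pickle.dump(s[n],open(n+"1.pkl","wb"))
a=cv2.resize(s["top"]["pixels"][200:300,265:435],None,fx=4.7,fy=4.7,interpolation=3)
cv2.imwrite("pics/t3.png",a)
b=cv2.resize(s["side"]["pixels"][215:355,270:400],None,fx=4,fy=4,interpolation=3)
cv2.imwrite("pics/s3.png",b)
E
```

```text
t 6.72 tip st mm [-263.8    1.7  122.1] axis st [ 0.764  0.009 -0.645] F st [-0.2  0.9  1.1] q [ 0.36  0.1   1.33 -0.58  1.94  0.33] w 0.02
([0.608, -0.003, 0.011], [0.1514, 0.014, -0.2497], array([ 0.668, -0.077,  0.502]))
```

View pics/t3.png

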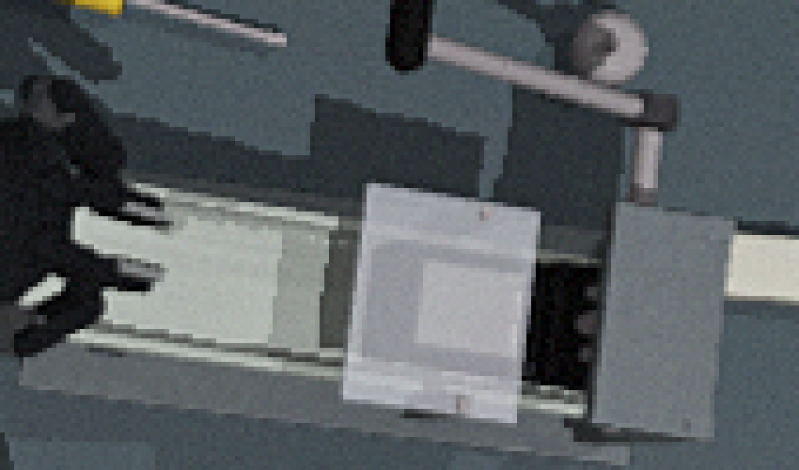

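View pics/s3.png

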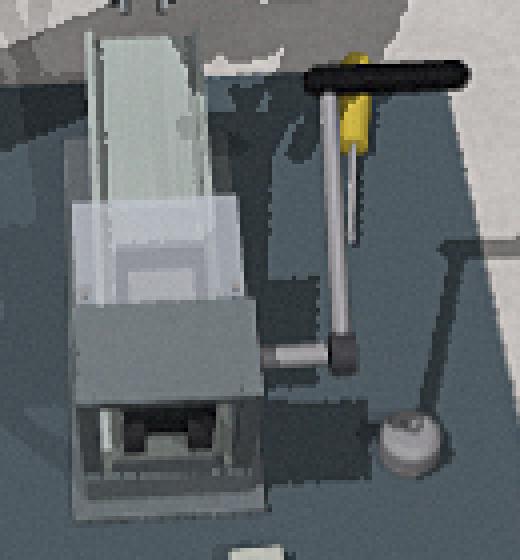

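```bash
python3 - <<'E'
from h import *
S={n:pickle.load(open(n+"1.pkl","rb")) for n in("side","top")}
for n,l in(("top",[(427,262),(522,272),(515,353),(417,340),(376,243),(363,357)]),("side",[(118,242),(203,240),(129,272),(190,270)])):
    for x,y in l:
        px=(265+x/4.7-.4,200+y/4.7-.4) if n=="top" else (270+x/4-.4,215+y/4-.4)
        print(n,(w2s(onplane(S[n],px,s2w([0,0,.045]),SR[:,2]))*1000).round(1))
E
```

```text
top [-102.2   23.5   45. ]
top [-49.4  26.2  45. ]
top [-48. -17.  45.]
top [-102.5  -18.    45. ]
top [-131.1   29.2   45. ]
top [-130.4  -31.    45. ]
side [-126.3  -25.8   45. ]
side [-124.5   32.1   45. ]
side [-103.8  -19.4   45. ]
side [-103.    21.8   45. ]
```

The battery is seated. In the top view its upper end is inside the guard edge. The edge I picked is the bottom of the sloping end face, which puts it at station x ≈ -119, and the label edges are square to within 1°. Next is the lever: I'll plan the tip waypoints along its arc.

```bash
cat > l.py <<'E'
from h import *
from station import bot
import sys
# usage: l.py y_mm  theta,extra_mm ...
o=bot.get_obs();where(o);u=np.array([np.cos(q[2]),np.sin(q[2]),0])
R0=Ro.from_rotvec(o["eef_rot"]).as_matrix();t=o["tool_pos"]+.173*R0[:,1];d=t-s2w([-.012,0,.112])
print("tip rel hinge: s %.1f z %.1f y %.1f"%(d@u*1e3,d[2]*1e3,w2s(t)[1]*1e3),"F",o["ft_force"].round(1))
for a in sys.argv[2:]:
    th,e=map(float,a.split(","));th=np.radians(th)
    P=s2w([-.012,float(sys.argv[1])/1e3,.112])-.17*np.cos(th)*u+np.array([0,0,.17*np.sin(th)+.01+e/1e3])
    print(a,rel(o,P,toolR(0)))
E
python3 l.py 150 40,60
```

```text
t 6.82 tip st mm [-262.     0.5  116.2] axis st [ 0.765  0.003 -0.644] F st [ 0.  -0.3 -0.6] q [ 0.36  0.11  1.34 -0.58  1.94  0.34] w 0.0199
tip rel hinge: s -240.4 z 68.7 y 0.5 F [-0.3  0.1 -0.6]
40,60 ([0.61, -0.0, 0.004], [0.1504, 0.0041, -0.2525], array([ 0.668, -0.074,  0.505]))
```

Emit:
step_arm([
  [[0.05, 0, 0], [0.015, -0.015, -0.04], 0],
  [[0.13, 0, 0], [0.035, -0.015, -0.075], 0],
  [[0.21, 0, 0], [0.055, -0.01, -0.11], 0],
  [[0.29, 0, 0], [0.075, -0.005, -0.14], 0],
  [[0.37, 0, 0], [0.095, 0, -0.17], 0],
  [[0.45, 0, 0.002], [0.115, 0.004, -0.2], 0],
  [[0.53, 0, 0.004], [0.135, 0.004, -0.23], 0],
  [[0.61, 0, 0.004], [0.15, 0.004, -0.2525], 0],
  [[0.61, 0, 0.004], [0.15, 0.004, -0.2525], 0],
  [[0.61, 0, 0.004], [0.15, 0.004, -0.2525], 0],
])

```text
time: 7.65
tool_pos: [0.6693, -0.0755, 0.5002]
eef_rot: [-1.57, 0.101, -0.09]
ft_force: [0.1, 0.1, -1.1]
grip_width: 0.0001
```

```bash
python3 l.py 150 40,8 40,3
```

```text
t 7.65 tip st mm [-181.1  150.   247.7] axis st [ 0.26  -0.007 -0.966] F st [ 0.1  0.1 -1.1] q [-0.16  0.36  0.75 -0.    2.04 -0.04] w 0.0001
tip rel hinge: s -128.2 z 174.9 y 150.0 F [ 0.1  0.1 -1.1]
40,8 ([0.001, -0.004, -0.007], [-0.0008, 0.0476, 0.0019], array([ 0.668, -0.074,  0.453]))
40,3 ([0.001, -0.004, -0.007], [-0.0008, 0.0526, 0.0019], array([ 0.668, -0.074,  0.448]))
```

Emit:
step_arm([
  [[0, -0.004, -0.007], [-0.001, 0.016, 0], 0],
  [[0, -0.004, -0.007], [-0.001, 0.032, 0], 0],
  [[0, -0.004, -0.007], [-0.001, 0.045, 0], 0],
  [[0, -0.004, -0.007], [-0.001, 0.048, 0], 0],
  [[0, -0.004, -0.007], [-0.001, 0.051, 0], 0],
  [[0, -0.004, -0.007], [-0.001, 0.054, 0], 0],
  [[0, -0.004, -0.007], [-0.001, 0.056, 0.001], 0],
])

```text
time: 8.23
tool_pos: [0.667, -0.0718, 0.4471]
eef_rot: [-1.571, 0.086, -0.092]
ft_force: [0.1, -0.3, -0.3]
grip_width: 0.0003
```

```bash
python3 l.py 150 38,0 32,0 26,0 20,0 14,0 8,0 2,0 -4,0 -8,0
```

```text
t 8.23 tip st mm [-170.7  149.2  195.6] axis st [ 0.26   0.004 -0.966] F st [ 0.4  0.2 -0.3] q [-0.16  0.3   0.91 -0.    1.92 -0.04] w 0.0003
tip rel hinge: s -131.6 z 121.9 y 149.2 F [ 0.1 -0.3 -0.3]
38,0 ([0.001, 0.004, 0.004], [0.0015, 0.0072, 0.0021], array([ 0.669, -0.07 ,  0.44 ]))
32,0 ([0.001, 0.004, 0.004], [0.0015, 0.0218, 0.0123], array([ 0.67 , -0.06 ,  0.425]))
26,0 ([0.001, 0.004, 0.004], [0.0014, 0.0373, 0.021], array([ 0.671, -0.051,  0.41 ]))
20,0 ([0.001, 0.004, 0.004], [0.0014, 0.0537, 0.028], array([ 0.672, -0.044,  0.393]))
14,0 ([0.001, 0.004, 0.004], [0.0014, 0.0707, 0.0332], array([ 0.672, -0.039,  0.376]))
8,0 ([0.001, 0.004, 0.004], [0.0013, 0.0881, 0.0366], array([ 0.673, -0.036,  0.359]))
2,0 ([0.001, 0.004, 0.004], [0.0012, 0.1059, 0.0382], array([ 0.673, -0.034,  0.341]))
-4,0 ([0.001, 0.004, 0.004], [0.0011, 0.1237, 0.0379], array([ 0.673, -0.034,  0.323]))
-8,0 ([0.001, 0.004, 0.004], [0.0011, 0.1355, 0.0367], array([ 0.673, -0.036,  0.312]))
```

Emit:
step_arm([
  [[0, 0.004, 0.004], [0.001, 0.004, 0.001], 0],
  [[0, 0.004, 0.004], [0.001, 0.007, 0.002], 0],
  [[0, 0.004, 0.004], [0.001, 0.0145, 0.007], 0],
  [[0, 0.004, 0.004], [0.001, 0.022, 0.012], 0],
  [[0, 0.004, 0.004], [0.001, 0.0295, 0.0165], 0],
  [[0, 0.004, 0.004], [0.001, 0.037, 0.021], 0],
  [[0, 0.004, 0.004], [0.001, 0.0455, 0.0245], 0],
  [[0, 0.004, 0.004], [0.001, 0.0535, 0.028], 0],
])

```text
time: 8.9
tool_pos: [0.6713, -0.0423, 0.3975]
eef_rot: [-1.566, 0.086, -0.095]
ft_force: [-1.8, 6.5, 10.1]
grip_width: -0.0003
```

```bash
python3 l.py 150 14,0 8,0 2,0 -4,0 -8,0; python3 - <<'E'
from station import bot
import cv2
cv2.imwrite("pics/s4.png",cv2.resize(bot.snapshot("side")["pixels"][180:360,260:430],None,fx=3,fy=3,interpolation=3))
E
```

```text
t 8.9 tip st mm [-187.3  150.2  139.8] axis st [ 0.256  0.006 -0.967] F st [-8.6 -2.5  8.2] q [-0.11  0.29  1.02  0.    1.83  0.  ] w -0.0003
tip rel hinge: s -162.1 z 72.2 y 150.2 F [-1.8  6.5 10.1]
14,0 ([-0.003, 0.003, 0.006], [0.0006, 0.0211, 0.0033], array([ 0.672, -0.039,  0.376]))
8,0 ([-0.003, 0.003, 0.006], [0.0005, 0.0386, 0.0066], array([ 0.673, -0.036,  0.359]))
2,0 ([-0.003, 0.003, 0.006], [0.0004, 0.0563, 0.0081], array([ 0.673, -0.034,  0.341]))
-4,0 ([-0.003, 0.003, 0.006], [0.0003, 0.0741, 0.0077], array([ 0.673, -0.034,  0.323]))
-8,0 ([-0.003, 0.003, 0.006], [0.0003, 0.0859, 0.0065], array([ 0.673, -0.036,  0.312]))
```

View pics/s4.png

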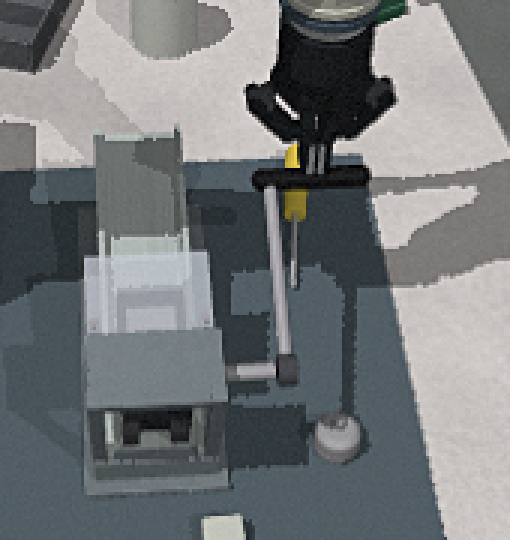

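The tips sit on the bar at (318,165), slightly to its uphill side. I'll bias a few mm down-chute and go on.

Emit:
step_arm([
  [[0, 0, 0.002], [0, 0.006, -0.003], 0],
  [[0, 0, 0.002], [0, 0.013, -0.003], 0],
  [[0, 0, 0.002], [0, 0.021, -0.002], 0],
  [[0, 0, 0.002], [0, 0.03, 0], 0],
  [[0, 0, 0.002], [0, 0.039, 0.001], 0],
  [[0, 0, 0.002], [0, 0.048, 0.002], 0],
  [[0, 0, 0.002], [0, 0.056, 0.003], 0],
  [[0, 0, 0.002], [0, 0.062, 0.003], 0],
])

```text
time: 9.62
tool_pos: [0.6724, -0.0399, 0.3344]
eef_rot: [-1.567, 0.088, -0.094]
ft_force: [1.1, 4.8, 10.0]
grip_width: 0.0001
```

```bash
python3 l.py 150 2,0 -4,0 -8,0
```

```text
t 9.62 tip st mm [-173.4  150.7   78.2] axis st [ 0.256  0.004 -0.967] F st [-7.3  0.5  8.4] q [-0.11  0.29  1.14  0.    1.72  0.01] w 0.0001
tip rel hinge: s -164.6 z 9.1 y 150.7 F [ 1.1  4.8 10. ]
2,0 ([-0.003, 0.002, 0.004], [-0.0, -0.0068, 0.0057], array([ 0.673, -0.034,  0.341]))
-4,0 ([-0.003, 0.002, 0.004], [-0.0001, 0.011, 0.0054], array([ 0.673, -0.034,  0.323]))
-8,0 ([-0.003, 0.002, 0.004], [-0.0002, 0.0227, 0.0041], array([ 0.673, -0.036,  0.312]))
```

Emit:
step_arm([
  [[0, 0, 0.002], [0, 0.006, 0.001], 0],
  [[0, 0, 0.002], [0, 0.011, 0.001], 0],
  [[0, 0, 0.002], [0, 0.016, 0], 0],
  [[0, 0, 0.002], [0, 0.02, 0], 0],
  [[0, 0, 0.002], [0, 0.023, 0], 0],
  [[0, 0, 0.002], [0, 0.025, 0], 0],
])

```text
time: 10.12
tool_pos: [0.6725, -0.0405, 0.3113]
eef_rot: [-1.567, 0.089, -0.095]
ft_force: [-2.9, 3.8, 18.3]
grip_width: -0.0001
```

```bash
python3 l.py 150 -8,0
```

```text
t 10.12 tip st mm [-166.6  150.8   56.1] axis st [ 0.257  0.004 -0.966] F st [-8.1 -3.3 16.8] q [-0.11  0.29  1.17  0.    1.68  0.01] w -0.0001
tip rel hinge: s -163.8 z -14.0 y 150.8 F [-2.9  3.8 18.3]
-8,0 ([-0.002, 0.001, 0.004], [-0.0002, -0.0003, 0.0048], array([ 0.673, -0.036,  0.312]))
```

Emit:
step_arm([
  [[0, 0, 0.002], [0, 0.001, 0], 0],
  [[0, 0, 0.002], [0, 0.002, 0], 0],
  [[0, 0, 0.002], [0, 0.003, 0], 0],
  [[0, 0, 0.002], [0, 0.003, 0], 0],
])

```text
time: 10.45
tool_pos: [0.6723, -0.0405, 0.3113]
eef_rot: [-1.567, 0.088, -0.095]
ft_force: [-3.4, 4.5, 20.0]
grip_width: -0.0
```

```bash
python3 l.py 150 -8,0; python3 - <<'E'
from station import bot
import cv2
cv2.imwrite("pics/s5.png",cv2.resize(bot.snapshot("side")["pixels"][200:360,270:420],None,fx=3.5,fy=3.5,interpolation=3))
E
```

```text
t 10.45 tip st mm [-166.6  150.9   56.1] axis st [ 0.257  0.005 -0.966] F st [-9.1 -3.9 18.3] q [-0.11  0.29  1.17  0.    1.67  0.01] w -0.0
tip rel hinge: s -163.8 z -14.0 y 150.9 F [-3.4  4.5 20. ]
-8,0 ([-0.002, 0.001, 0.005], [-0.0001, -0.0004, 0.0048], array([ 0.673, -0.036,  0.312]))
```

View pics/s5.png

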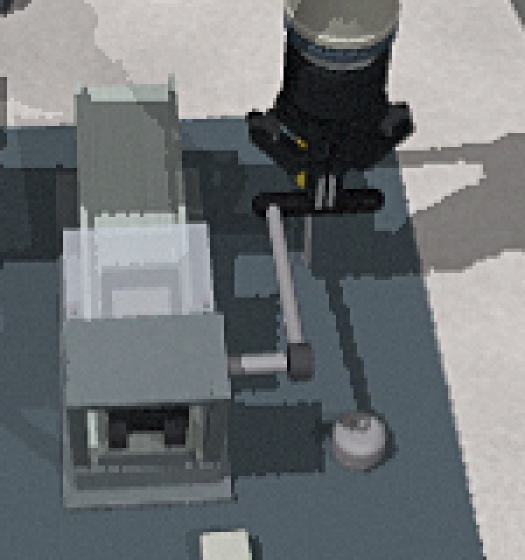

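The lever sits at the −8° geometry and doesn't move when I command more. I'll press slightly further to be sure of the stop, then let it rise along the arc.

Emit:
step_arm([
  [[0, 0, 0], [0, 0.002, 0], 0],
  [[0, 0, 0], [0, 0.004, 0], 0],
  [[0, 0, 0], [0, 0.004, 0], 0],
])

```text
time: 10.75
tool_pos: [0.672, -0.0405, 0.311]
eef_rot: [-1.568, 0.086, -0.098]
ft_force: [-8.6, 6.6, 31.3]
grip_width: -0.0003
```

```bash
python3 l.py 150 -8,0 10,0 25,0 35,0 40,10 40,60
```

```text
t 10.75 tip st mm [-166.5  151.    55.8] axis st [ 0.257  0.008 -0.966] F st [-13.4  -9.4  28.8] q [-0.11  0.29  1.18  0.    1.67  0.01] w -0.0003
tip rel hinge: s -163.8 z -14.3 y 151.0 F [-8.6  6.6 31.3]
-8,0 ([-0.002, 0.001, 0.008], [0.0003, -0.0006, 0.0048], array([ 0.673, -0.036,  0.312]))
10,0 ([-0.002, 0.001, 0.008], [0.0007, -0.0538, 0.004], array([ 0.673, -0.037,  0.365]))
25,0 ([-0.002, 0.001, 0.008], [0.001, -0.0961, -0.0093], array([ 0.671, -0.05 ,  0.407]))
35,0 ([-0.002, 0.001, 0.008], [0.0012, -0.1218, -0.0241], array([ 0.669, -0.065,  0.433]))
40,10 ([-0.002, 0.001, 0.008], [0.0013, -0.1436, -0.0331], array([ 0.668, -0.074,  0.455]))
40,60 ([-0.002, 0.001, 0.008], [0.0017, -0.1936, -0.033], array([ 0.668, -0.074,  0.505]))
```

Emit:
step_arm([
  [[0, 0, 0], [0, -0.006, 0], 0],
  [[0, 0, 0], [0, -0.014, 0], 0],
  [[0, 0, 0], [0, -0.022, 0.001], 0],
  [[0, 0, 0], [0, -0.03, 0.001], 0],
  [[0, 0, 0], [0, -0.038, 0.001], 0],
  [[0, 0, 0], [0, -0.046, 0.001], 0],
  [[0, 0, 0], [0, -0.054, 0], 0],
  [[0, 0, 0], [0, -0.064, -0.002], 0],
  [[0, 0, 0], [0, -0.074, -0.005], 0],
  [[0, 0, 0], [0, -0.084, -0.008], 0],
])

```text
time: 11.58
tool_pos: [0.6716, -0.0503, 0.3868]
eef_rot: [-1.571, 0.094, -0.093]
ft_force: [2.1, -3.2, 4.8]
grip_width: 0.0002
```

Emit:
step_arm([
  [[0, 0, 0], [0, -0.008, -0.004], 0],
  [[0, 0, 0], [0, -0.016, -0.008], 0],
  [[0, 0, 0], [0, -0.024, -0.013], 0],
  [[0, 0, 0], [0, -0.032, -0.018], 0],
  [[0, 0, 0], [0, -0.04, -0.023], 0],
  [[0, 0, 0], [0, -0.048, -0.025], 0],
  [[0, 0, 0], [0, -0.058, -0.025], 0],
  [[0, 0, 0], [0, -0.075, -0.025], 0],
  [[0, 0, 0], [0, -0.1, -0.02], 0],
  [[0, 0, 0], [0, -0.11, -0.02], 0],
])

```text
time: 12.42
tool_pos: [0.6694, -0.0685, 0.4965]
eef_rot: [-1.569, 0.095, -0.089]
ft_force: [0.3, 0.3, 1.6]
grip_width: 0.0001
```

Emit:
step_arm([
  [[0, 0, 0], [0, 0, 0.03], 0],
  [[0, 0, 0], [0, 0, 0.07], 0],
  [[0, 0, 0], [0, 0, 0.11], 0],
  [[0, 0, 0], [0, 0, 0.15], 0],
  [[0, 0, 0], [0, 0, 0.19], 0],
  [[0, 0, 0], [0, 0, 0.2], 0],
  [[0, 0, 0], [0, 0, 0.2], 0],
])

```text
time: 13.0
tool_pos: [0.6934, 0.1333, 0.4918]
eef_rot: [-1.569, 0.095, -0.081]
ft_force: [0.2, 0.3, 0.4]
grip_width: 0.0003
```

```bash
python3 l.py 150; python3 - <<'E'
from station import bot
import cv2,numpy as np,pickle
s={n:bot.snapshot(n) for n in("top","side")}
for n in s: pickle.dump(s[n],open(n+"2.pkl","wb"))
a=cv2.resize(s["top"]["pixels"][160:300,240:460],(400,255),interpolation=3)
b=cv2.resize(s["side"]["pixels"][215:355,270:400],(400,431),interpolation=3)
c=np.zeros((431,800,3),np.uint8);c[:255,:400]=a;c[:,400:]=b;cv2.imwrite("pics/end.png",c)
# change vs. pre-lever picture, around the seated battery
for n,r in(("top",(235,285,335,395)),("side",(255,345,285,340))):
    o=pickle.load(open(n+"1.pkl","rb"))["pixels"]
    A,B=[cv2.cvtColor(p,6)[r[0]:r[1],r[2]:r[3]].astype(np.float32) for p in(o,s[n]["pixels"])]
    print(n,"shift",cv2.phaseCorrelate(A,B),"mean|d|",np.abs(A-B).mean())
E
```

```text
t 13.0 tip st mm [-382.1  149.1  185.2] axis st [ 0.259 -0.009 -0.966] F st [-0.4  0.2  0.3] q [0.14 0.46 0.64 0.   2.05 0.25] w 0.0003
tip rel hinge: s -338.5 z 166.5 y 149.1 F [0.2 0.3 0.4]
top shift ((0.05246582829521529, 0.008797590393239574), 1.004568323771159) mean|d| 5.905
side shift ((0.03506548019515421, -0.08159118711132152), 0.9420679749382866) mean|d| 2.4066668
```

View pics/end.png

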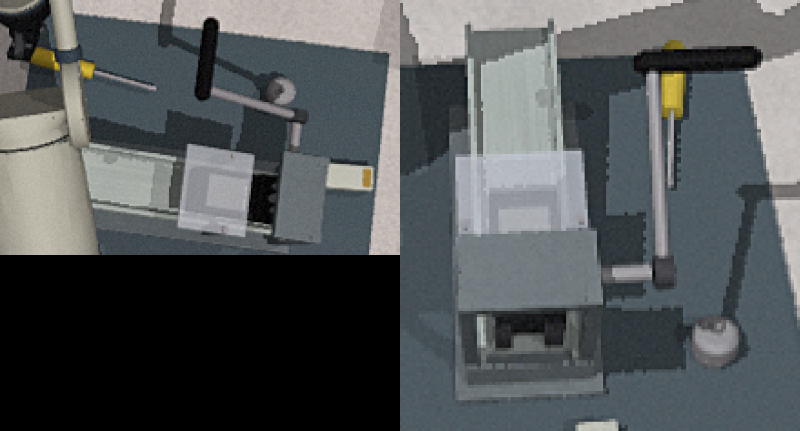

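The lever is back at rest, with the grip at (208,58) in the top view. The battery hasn't moved under the guard (shift under 0.1 px), and the screwdriver, motor and white pack are where they were.

```bash
python3 -c "
from station import bot
print(bot.job_done())"
```

```text
the job is handed in; nothing more can be done
None
```

The battery is seated against the stop, and the lever was swung down to its stop and let back up. I handed the job in at about 13 s on the robot's clock; the hand-in reports no verdict.

**Battery:** I pushed it about 120 mm down the chute with the tool tilted 35° and the fingers 20 mm apart, never lifting it. The push force jumped to 18 N where the stop was expected. In the pictures its upper end then lay at station x ≈ -119 mm, where fully seated would be -120, and the label was square to within about 1°.

**Lever:** I pressed the grip down along its arc to about 8° below level. At 31 N it moved only 0.3 mm further, so it was on the rigid stop. I then let it rise along the arc and cleared the tool.

**Last checks:**
- The lever is back at rest and the tool is touching nothing (about 0.5 N measured).
- The battery's picture shifted less than 0.1 px across the lever stroke.
- The screwdriver, motor and small pack look unmoved. I did not look again at the tray, mug and multimeter at the end, but the tool never went near them.

**Disagreement:** My first reading of the battery's upper edge differed between cameras, about -131 mm from the top and -125 mm from the side. The top view was seeing the bottom of the sloping end face, and allowing for that gives the -119 mm. The side reading stayed about 5 mm off, which I put down to pixel and calibration error; I judged the seating mainly by the force.

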